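Take up the lash on a truck steering box and lock its adjuster with the jam nut

ROBOT

A 6-joint arm with a two-finger parallel gripper is mounted at the origin on the work surface. World frame = base frame: x ahead of the robot, y to its left, z up, the work surface at z = 0. Lengths are in m, angles in rad, forces in N, time in s.
With the tool pointing down it reaches from about 0.375 to 0.925 m from the base axis. Payload 5.7 kg.
Tool frame: the origin (TCP) lies at the very end of the fingers, on their centre line; the grasp point (between the pads) lies robot.grasp_offset behind it (robot.grasp_offset is the distance from the TCP to the grasp point, in m); z points along the fingers, y is the direction in which the jaws open and shut (so a half turn about z gives the same grasp; the last joint's range is limited). The gripper opens to 88 mm and grips with 3 to 60 N. Pads are 20 mm wide; open, the fingers measure 115 mm over their backs; the gripper's body (75 mm by 178 mm) begins 61 mm behind the grasp point.
Start: joints at [1.096, 0.359, 1.51, -0, 1.272, -0.115], TCP at [0.211, 0.562, 0.223] pointing down, gripper open.
Joint ranges: [-2.97, 2.97], [-1.01, 2.36], [0.21, 2.38], [-0.96, 4.11], [0.2, 2.71], [-2.98, 2.98]. Speed limits (rad/s): [2.39, 2.39, 3.14, 3.14, 3.14, 3.14].

INTERFACE

Orientations are given as a rotation vector (axis times angle).
In Python, from station import sensors, get_image, camera_model, robot gives the robot as it stands.
- The arm moves only by the tool jog_arm, never from a script. Its argument "series" is a list of rows, each a list of 3 entries, a list of its own where there are three numbers: the shift along the tool's x, y, z scaled (see below), then the turn about the tool's z scaled (see below), then the opening, from -1 (shut) to 1 (fully open). In form: [[[x, y, z], spin, grip], ...]. A call has 1 to 12 rows; each row shifts and turns the commanded pose from where the row before left it, along the tool's axes as they then stand; what a row does not reach is not made up. The controller multiplies each number of a shift by 80 cm and each number of a turn by 90 degrees. A row lasts 1/10 s, in which the tool goes at most 50 mm and 8.59 degrees, less where a joint would pass 70% of its speed; a pose out of reach is approached as far as the arm can. A call with a number of a shift or a turn outside -1 to 1 is refused whole. A call with a gripper value outside its range is refused whole. The fingers move at their own pace and stop on an object; the grip force is fixed at half the most. Time passes only in rows, so rows that do not move let the fingers close. It gives the time, the measured TCP pose, the force and the opening at its end, in the units of the state.
- sensors.read_state(): the state, without advancing time (a new reading comes with each control period).
- get_image(name): name is "side" or "top" or "wrist"; returns (picture, depth): 400x640x3 uint8, red, green, blue; 400x640 float32, m along the optical axis (not along the pixel's ray), 0 where there is no reading.
- camera_model(name): a dict with "mtx" (3x3 intrinsics, pixels), "k1" (the pictures are not rectified: a ray, as slopes to the right and down, at radius r is drawn at 1 + k1 r^2 times it, then the intrinsics apply), "rvec" (rotation vector, rad) and "tvec" (3), from world to camera coordinates, as OpenCV has them. Camera axes: x right, y down, z forward; pixel columns grow to the right and rows downward; lengths in m; the calibration is good to about 2 mm. A picture is of the moment at which its call begins: read the wrist's pose just before it. camera_model takes no time and is no camera call; for the wrist camera it gives the pose at the moment of the call.
- robot.hand_in(): hands the job in, once; it reports no verdict.
The state is a dict: "clock": time; "qpos": joint angles; "qd": joint speeds; "tau": joint torques, N m; "ee_pos": TCP position; "orientation": TCP orientation; "wrist_force": force on the tool from outside, world axes, zero at the start; "wrist_torque": the same for the moment, N m; "finger_gap": finger opening in m.
Only numpy, scipy, OpenCV 4.12 (cv2) and the standard library are available. Lean on these libraries where they do the work, as an engineer would, in place of code of your own. Each camera call takes 0.05 s, during which the arm holds its last target. There are 200 camera calls.

TASK

Adjust the steering box on the counter: swing its drop arm round to straight ahead, pointing squarely away from the worm housing, then turn the square-ended adjuster screw on the cover clockwise until it stops, and only after that run the hex jam nut down the screw, clockwise, until it bears on the cover boss and locks the setting. Leave the arm straight ahead and the screw fully in, disturb none of the other things on the counter, and let go.

Things in the scene. Friction and masses are not known exactly. Their poses are not given: they have to be found in the camera images.
- steering_box: truck steering box of grey cast iron, fixed on a stand on the counter. Origin: on the upright axis of its sector shaft, at counter level; z up. The stand's plate, 12 mm high, covers its x -95 to 140, y -110 to 110 mm; a white line scribed on it marks straight ahead. Four 20 mm pillars at x -25 and 105, y +-85 mm, with lugs up to height 104 mm
- worm (a point): centre of the box's worm housing, a level cylinder 92 mm across (106 at its end cover), 248 mm long with its covers (box y -111 to 137 mm), along the box's y; its axis 55 mm towards the box's +x, height 118 mm. The splined input shaft sticks out at +y, to 179 mm
- pipe (a point): bend of the taller of two capped steel pipe stubs, 12 mm thick, that stand up from the worm housing, beside the nut: 62 mm from the axis towards the box's +x, height 195 mm; its cap reaches 223. The other stands 55 mm further along the box's +y, cap to 208 mm. Below height 184 mm their unions are 22 mm wide. Both bend away from the nut
- boss_top (a point): centre of the flat top of the cover boss, the face the jam nut must bear on: on the axis, height 186 mm. The boss is round, 34 mm across, 24 mm high, and stands on a flat round cover (radius 60 mm, height 162 mm, the top of the sector housing) with four bolt heads, 14 mm wide and 7 high, at radius 49 mm. The screw stands up through the boss, the nut on it
- drop_arm (a joint): angle of the drop arm (rad) about the box's upright axis, counterclockwise from above. 0: straight ahead, along the box's -x, squarely away from the worm housing, over the scribed line. At q it points along (-cos q, -sin q) in the box's x, y. It starts at 0.25 to 0.65; stops at +-0.75. It stays where it is left; about 4 N at its far end moves it
- shank (a point): point on the drop arm, 155 mm from the axis, at mid-thickness (height 41 mm); its -x points outward along the arm. The forged shank is 26 mm wide and 22 thick (height 30 to 52), with upright sides, from radius 29 to 167 mm; beyond it a round eye, 48 mm across, at radius 190 mm. Outside the stand's plate the arm hangs over the bare counter
- adjuster (a joint): angle of the adjuster screw (rad), counterclockwise from above positive. 0: fully in, where it stops. It starts at 0.5 to 1.3, so it is turned clockwise. Friction about 0.12 N m; it stays where it is left and does not turn the nut. It sinks 3 mm a turn
- screw_end (a point): centre of the square end on top of the adjuster screw (height 225 mm when fully in): 18 x 18 mm and 22 high, sides along this point's x and y, turning with the screw. Below it the bare thread, 24 mm across, comes up 28 mm over the boss
- jam_nut (a joint): angle of the jam nut (rad), counterclockwise from above positive. 0: bearing on the boss, where it stops. It starts at 2.6 to 4.6, 1.2 to 2.2 mm above the boss, and comes down 3 mm a turn, clockwise. Friction about 0.10 N m; it stays where it is left and does not turn the screw
- nut (a point): centre of the steel hex jam nut on the screw, at half height (193 mm when it bears on the boss): 36 mm across flats, 42 across corners, 14 high. A pair of flats faces this point's +-y, the other pairs 60 degrees on; it turns with the nut
- spray_can: bystander, loose: a white and blue aerosol can, 54 across, 187 tall, standing; origin under its centre, sizes in mm
- oil_filter: bystander, loose: a black spin-on oil filter, 76 across, 90 tall, standing; origin under its centre, sizes in mm
- brown_carton: bystander, loose: a cardboard carton 100 x 80 x 90 high; origin under its centre, sizes in mm
- pad_carton: bystander, loose: a flat black and orange carton 110 x 70 x 45 high; origin under its centre, sizes in mm
- wheel_bearing: bystander, loose: a steel bearing ring, 74 across, 33 high, lying flat; origin under its centre, sizes in mm
- spanner: bystander, loose: a steel spanner 200 long (along its x), 8 high, lying flat; origin at mid-length, sizes in mm
- tie_rod_end: bystander, loose: a forged tie-rod end, 118 long, 24 high (its stud 54), lying flat; origin under the ball, the shank runs 97 along its x, sizes in mm

How it is judged:
On the way, in this order (a step that is already met when the one before it is completed fails the run):
1. the drop arm is swung to straight ahead, within about 5 degrees (value of joint drop_arm between -0.09 and 0.09 rad), for 0.2 s.
2. with the arm there, the adjuster screw is turned in to its stop while the jam nut is still off the boss (all of step 1 and value of joint adjuster below 0.15 rad and value of joint jam_nut above 0.6 rad), for 0.2 s.
3. the jam nut is run down until it bears on the boss, the screw still fully in (all of step 1 and value of joint each of adjuster, jam_nut below 0.15 rad), for 0.2 s.
At the end, for the whole second after the job is handed in: The drop arm is within 0.09 rad of straight ahead, the adjuster screw within 0.15 rad of its stop, the jam nut within 0.15 rad of bearing on the boss, and everything is at rest (all of step 3 and linear speed of each of spray_can, oil_filter, brown_carton, pad_carton, wheel_bearing, spanner, tie_rod_end below 0.02 m/s); the robot touches nothing.
It fails at once if the spray can or the oil filter is shifted by more than 20 mm or tipped (distance of any of spray_can, oil_filter from where it was at the start of the episode above 0.02 m or angle between any of spray_can, oil_filter's own z axis and vertical above 0.3 rad).
It fails at once if a carton is shifted by more than 20 mm (distance of any of brown_carton, pad_carton from where it was at the start of the episode above 0.02 m).
It fails at once if the wheel bearing, the spanner or the tie-rod end is shifted by more than 20 mm (distance of any of wheel_bearing, spanner, tie_rod_end from where it was at the start of the episode above 0.02 m).
It also fails if it takes over 72 s, if anything falls off the work surface, if the arm or the gripper's body presses on something with over 40 N, if the wrist force passes 120 N, or if a joint passes its speed limit or range.

## Working session

There is one attempt and no reset: what is moved stays moved. The work goes in short steps, Python scripts to look and compute and a tool call to move; the robot and the scene stay as the last step left them, time stands still between calls to the robot, and variables do not carry over. Pictures are saved under pics/ and viewed, about 8 in all and at most 12, crops included, and the job is handed in when it is done.

Besides the shell and the picture viewer there is one more tool, called as name(argument=value, ...) on one line, values as JSON. jog_arm: Moves the arm, as the interface text tells. Its arguments: {"type":"object","properties":{"series":{"type":"array"}},"required":["series"]}

```bash
mkdir -p pics; ls; cat > h.py <<'E'
import numpy as np, cv2
from scipy.spatial.transform import Rotation as R
from station import sensors, get_image, camera_model, robot
def save(n,img): cv2.imwrite(f'pics/{n}.png',img[...,::-1])
def cam(n):
    m=camera_model(n); return m['mtx'],m['k1'],R.from_rotvec(np.ravel(m['rvec'])).as_matrix(),np.ravel(m['tvec'])
def slopes(c,uv):
    K,k,_,_=c; uv=np.atleast_2d(uv).astype(float)
    return cv2.undistortPoints(uv[:,None],np.array(K),np.array([k,0,0,0.]))[:,0]
def world(c,uv,d):
    s=slopes(c,uv); d=np.ravel(d)
    P=np.c_[s*d[:,None],d]; return (P-c[3])@c[2]
def plane(c,uv,z):
    s=slopes(c,uv); D=np.c_[s,np.ones(len(s))]@c[2]; o=-c[2].T@c[3]
    return o+D*((z-o[2])/D[:,2])[:,None]
def pix(c,P):
    p,_=cv2.projectPoints(np.atleast_2d(P).astype(float),cv2.Rodrigues(c[2])[0],c[3],np.array(c[0]),np.array([c[1],0,0,0.])); return p[:,0]
def cloud(c,depth):
    v,u=np.nonzero(depth>0); return np.c_[u,v],world(c,np.c_[u,v],depth[v,u])
E
python3 - <<'E'
from h import *
for n in ('top','side','wrist'):
    c=cam(n); i,d=get_image(n); save(n+'0',i); np.savez(f'{n}0',i=i,d=d); print(n,-c[2].T@c[3],c[2][2],c[0][0][0],c[1],(d>0).mean())
s=sensors.read_state();print(s,robot.grasp_offset)
E
```

```text
pics
top [0.35275723 0.0307804  1.30160156] [ 0.19214789  0.0104148  -0.98131072] 419.7170348267378 0.03576791812033179 0.9959609375
side [ 0.04480809 -0.6194917   1.090307  ] [ 0.41683534  0.50222071 -0.75764283] 455.87400271087574 -0.05638688010546869 0.996125
wrist [0.13103718 0.59106942 0.38284297] [ 0.28488338 -0.10933293 -0.95230655] 292.58737430717474 -0.017887697672297163 0.99587109375
{'clock': 0.15, 'qpos': array([ 1.09592092e+00,  3.59345718e-01,  1.51115575e+00, -1.61227210e-05,
        1.27252712e+00, -1.15082517e-01]), 'qd': array([ 1.35633852e-03, -1.03355650e-03, -4.76873989e-03,  6.98754313e-05,
       -1.29386230e-03, -1.36687533e-03]), 'tau': array([ 8.93280867e-04, -5.15761256e+01, -2.71007377e+01,  6.74118404e-02,
        3.05087550e-02, -6.96454299e-05]), 'ee_pos': array([0.21100757, 0.56110702, 0.22200973]), 'orientation': array([-5.62038382e-01, -3.09049873e+00,  2.16491021e-03]), 'wrist_force': array([-0.15105386,  1.03790411, -0.50468158]), 'wrist_torque': array([-0.04376404,  0.01087851, -0.05921326]), 'finger_gap': 0.08807381719690194} 0.0187
```

View pics/top0.png

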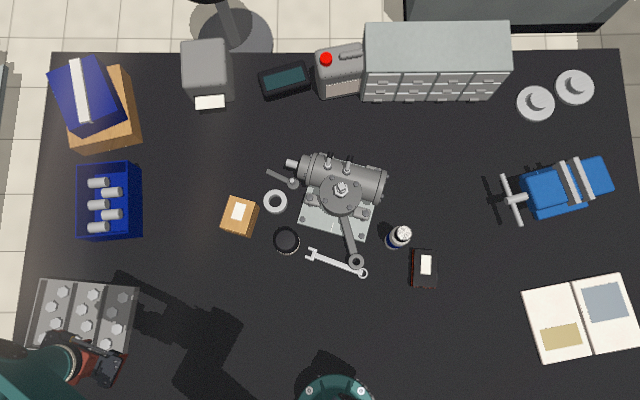

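View pics/side0.png

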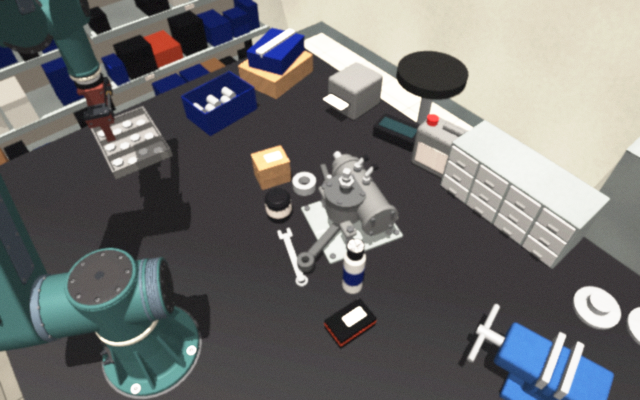

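The top view shows the box at about (340,188), the arm eye at (356,262), the input shaft on the left at (290,163) and the can at (400,237). The spanner lies under and to the left of the arm, around (335,262). The side view agrees with this. Next I'll measure these.

```bash
python3 - <<'E'
from h import *
c=cam('top'); f=np.load('top0.npz'); i,d=f['i'],f['d']
uv,P=cloud(c,d)
x0=plane(c,[[341,187]],.22)[0]; print('screw guess',x0, 'eye',plane(c,[[356,262]],.052))
near=np.hypot(*(P-x0)[:,:2].T)<.2
for lo,hi in((.195,.235),(.155,.168)):
    m=near&(P[:,2]>lo)&(P[:,2]<hi); M=np.zeros(d.shape,np.uint8); M[uv[m][:,1],uv[m][:,0]]=1
    n,L,st,ce=cv2.connectedComponentsWithStats(M)
    for k in range(1,n):
        if st[k,4]>5:
            q=P[[L[v,u]==k for u,v in uv]]; print(lo,st[k,4],ce[k].round(1),q.mean(0).round(4),q.min(0).round(3),q.max(0).round(3))
# eye, can, etc : side view too
crop=i[130:300,200:460]; save('c1',cv2.resize(crop,None,fx=3,fy=3,interpolation=cv2.INTER_CUBIC))
E
```

```text
screw guess [ 0.62039187 -0.01461425  0.22      ] eye [[ 0.4339024  -0.06387634  0.052     ]]
0.195 47 [329.4 155.3] [0.7132 0.0156 0.2043] [0.702 0.006 0.196] [0.727 0.022 0.211]
0.195 75 [348.5 161.5] [ 0.6926 -0.0357  0.2133] [ 0.676 -0.045  0.195] [ 0.709 -0.027  0.226]
0.195 131 [340.6 189.6] [ 0.6159 -0.014   0.2091] [ 0.6   -0.032  0.196] [0.64  0.003 0.235]
0.155 2153 [343.4 184.7] [ 0.6419 -0.0237  0.1615] [ 0.561 -0.145  0.155] [0.73  0.081 0.168]
0.155 7 [394.6 235. ] [ 0.5003 -0.1621  0.1593] [ 0.491 -0.165  0.156] [ 0.509 -0.161  0.165]
```

View pics/c1.png

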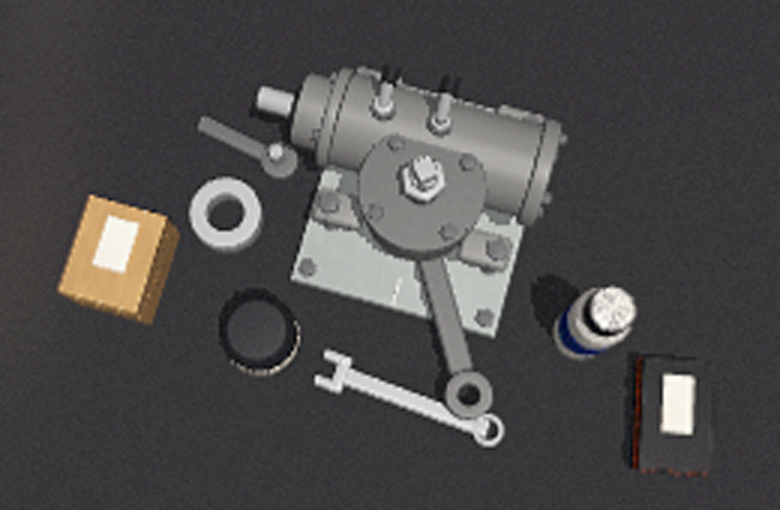

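The crop shows the nut and screw at about (422,180), the eye at (468,393) and the scribe at (397,290). The plate's front corners are at (291,280) and (495,336). The spanner ring is under the eye at (488,430), the can's cap is at (612,310) and the filter is at (258,330).

```bash
python3 - <<'E'
from h import *
c=cam('top'); 
def pt(u,v,z): return plane(c,[[200+u/3,130+v/3]],z)[0]
A,B=pt(291,280,.012),pt(495,336,.012); print('plate',A,B,np.linalg.norm(A-B)); e=(A-B)/np.linalg.norm(A-B)
print('yaw from front edge',np.degrees(np.arctan2(e[1],e[0]))-90)
yaw=np.arctan2(e[1],e[0])-np.pi/2
ax=np.array([np.cos(yaw),np.sin(yaw)]); print('origin from plate', (A+B)[:2]/2+.095*ax)
print('nut',pt(422,180,.2),'scribe',pt(402,277,.012),pt(393,303,.012))
print('eye',pt(468,393,.052),'can top',pt(613,310,.187),'filter',pt(259,325,.09),'spanner',pt(488,430,.008),pt(345,374,.008))
s=sensors.read_state(); M=R.from_rotvec(s['orientation']).as_matrix(); print(M.round(3), 'tool y yaw',np.degrees(np.arctan2(M[1,1],M[0,1])), np.degrees(s['qpos'][[0,5]]))
E
```

```text
plate [0.55583699 0.11444915 0.012     ] [ 0.49761876 -0.09555572  0.012     ] 0.21792522873055045
yaw from front edge -15.494609373596617
origin from plate [ 0.61827516 -0.01593232]
nut [ 0.61702492 -0.01448317  0.2       ] scribe [ 0.55889513 -0.00059514  0.012     ] [0.53174741 0.00884758 0.012     ]
eye [ 0.43683598 -0.0639249   0.052     ] can top [ 0.50117909 -0.18344669  0.187     ] filter [0.49956032 0.1398453  0.09      ] spanner [ 0.40257954 -0.08688178  0.008     ] [0.45905273 0.05825586 0.008     ]
[[-0.936  0.352 -0.001]
 [ 0.352  0.936 -0.001]
 [ 0.    -0.001 -1.   ]] tool y yaw 69.38566438902463 [62.79164363 -6.59374254]
```

jog_arm(series=[[[0, 0, 0], 0.086, -1], [[0, 0, 0], 0.086, -1], [[0, 0, 0], 0.086, -1], [[0, 0, 0], 0.086, -1], [[0, 0, 0], 0.086, -1], [[0, 0, 0], 0.086, -1], [[0, 0, 0], 0.086, -1], [[-0.059, 0.0068, 0], 0, -1], [[-0.059, 0.0068, 0], 0, -1], [[-0.059, 0.0068, 0], 0, -1], [[-0.059, 0.0068, 0], 0, -1], [[-0.059, 0.0068, 0], 0, -1]])

```text
clock: 1.35
ee_pos: [0.2995, 0.3392, 0.2225]
orientation: [1.907, 2.496, -0.0]
wrist_force: [1.1, 0.6, -0.7]
finger_gap: 0.0004
```

jog_arm(series=[[[-0.059, 0.0068, 0], 0, -1], [[-0.059, 0.0068, 0], 0, -1], [[-0.059, 0.0068, 0], 0, -1], [[-0.059, 0.0068, 0], 0, -1], [[-0.059, 0.0068, 0], 0, -1], [[-0.059, 0.0068, 0], 0, -1], [[-0.059, 0.0068, 0], 0, -1], [[-0.059, 0.0068, 0], 0, -1], [[-0.059, 0.0068, 0], 0, -1], [[-0.059, 0.0068, 0], 0, -1], [[0, 0, 0], 0, -1], [[0, 0, 0], 0, -1]])

```text
clock: 2.55
ee_pos: [0.4754, -0.1009, 0.2223]
orientation: [-1.91, -2.492, 0.0]
wrist_force: [-0.2, -0.0, 0.5]
finger_gap: 0.0004
```

```bash
python3 - <<'E'
from h import *
c=cam('wrist'); i,d=get_image('wrist'); save('w1',i); np.savez('w1',i=i,d=d); print(-c[2].T@c[3],c[2][2])
for n,P in dict(eye=(.4365,-.064,.052),axis=(.6175,-.015,.225),down=(.4754,-.1009,.034),shank=(.463,-.057,.052),can=(.501,-.183,.187)).items(): print(n,pix(c,P).round())
E
```

```text
[ 0.4525562  -0.01950005  0.38323175] [ 0.07859393 -0.29460663 -0.95238119]
eye [[292. 145.]]
axis [[600. 182.]]
down [[316. 181.]]
shank [[316. 145.]]
can [[321. 327.]]
```

View pics/w1.png

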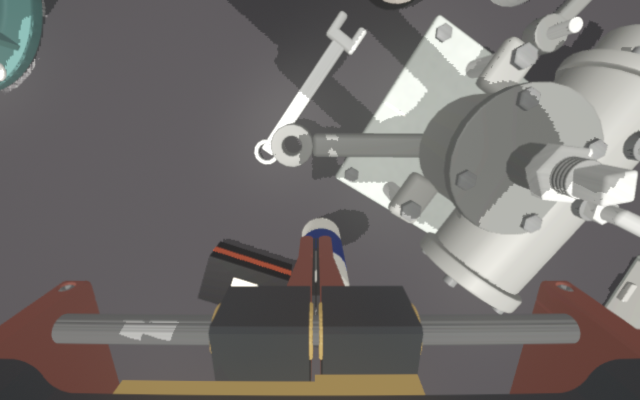

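The wrist view shows the eye at (291,146), against a prediction of (292,145), and the shank running right to the cover. The can's base edge is at about (321,218), beside the fingers. I'll check the can's position before going down.

```bash
python3 - <<'E'
from h import *
f=np.load('w1.npz'); d=f['d']
# wrist cam hasn't moved
c=cam('wrist'); print('base edge',plane(c,[[321,218]],0), 'rear eye side',plane(c,[[291,146]],.052))
t=cam('top'); d=np.load('top0.npz')['d']; uv,P=cloud(t,d)
m=(abs(P[:,0]-.5)<.06)&(P[:,1]<-.11)&(P[:,1]>-.23)&(P[:,2]>.06); print('can',P[m].min(0),P[m].max(0)); m&=P[:,2]>.178; print(P[m].mean(0),m.sum())
E
```

```text
base edge [[ 0.49716808 -0.15700678  0.        ]] rear eye side [[ 0.43550224 -0.06403099  0.052     ]]
can [ 0.47659666 -0.20559297  0.06026886] [ 0.52744281 -0.15456464  0.19288736]
[ 0.50357781 -0.18135922  0.18629077] 209
```

jog_arm(series=[[[0, 0, 0.047], 0, -1], [[0, 0, 0.047], 0, -1], [[0, 0, 0.047], 0, -1], [[0, 0, 0.047], 0, -1], [[0, 0, 0.047], 0, -1], [[0, 0, 0], 0, -1], [[0.01, 0, 0], 0, -1], [[0.01, 0, 0], 0, -1], [[0.0075, 0, 0], 0, -1], [[0, 0, 0], 0, -1]])

```text
clock: 3.6
ee_pos: [0.4704, -0.0783, 0.0362]
orientation: [1.905, 2.495, 0.001]
wrist_force: [-0.6, -0.5, 0.2]
finger_gap: 0.0006
```

jog_arm(series=[[[0.0068, -0.0009, 0], 0.0217, -1], [[0.0068, -0.0009, 0], 0.0217, -1], [[0.0068, -0.0009, 0], 0.0217, -1], [[0.0068, -0.0009, 0], 0.0217, -1], [[0.0068, -0.0009, 0], 0.0217, -1], [[0.0068, -0.0009, 0], 0.0217, -1], [[0.0068, -0.0009, 0], 0.0217, -1], [[0.0068, -0.0009, 0], 0.0217, -1], [[0.0068, -0.0009, 0], 0.0217, -1], [[0.0068, -0.0009, 0], 0.0217, -1], [[0.0068, -0.0009, 0], 0.0217, -1], [[0.0068, -0.0009, 0], 0.0217, -1]])

```text
clock: 4.8
ee_pos: [0.4581, -0.0158, 0.036]
orientation: [2.373, 2.052, 0.003]
wrist_force: [0.4, -4.5, 3.7]
finger_gap: 0.0006
```

```bash
python3 - <<'E'
from h import *
c=cam('top'); i,d=get_image('top'); save('t2',cv2.resize(i[150:290,280:440],None,fx=4,fy=4,interpolation=cv2.INTER_CUBIC))
s=sensors.read_state(); print(s['ee_pos'],s['wrist_force'])
E
```

```text
[ 0.45786404 -0.0149712   0.03591973] [ 1.42486103 -1.68950916  2.52906933]
```

View pics/t2.png

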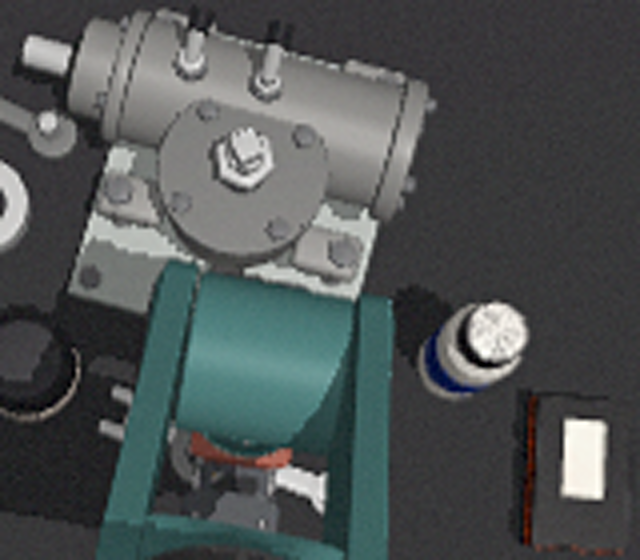

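The crop shows the wrist over the arm, the can at (497,330) undisturbed, and the plate. The wrist force says the fingers are touching the arm. I'll finish the arc, back off and go above the screw.

jog_arm(series=[[[0.0068, -0.0009, 0], 0.0217, -1], [[0.0068, -0.0009, 0], 0.0217, -1], [[0.0068, -0.0009, 0], 0.0217, -1], [[0.0068, -0.0009, 0], 0.0217, -1], [[0, 0, 0], 0, -1], [[0, 0, 0], 0, -1], [[-0.025, 0, 0], 0, -1], [[-0.025, 0, 0], 0, -1], [[0, 0, -0.055], 0, -1], [[0, 0, -0.055], 0, -1], [[0, 0, -0.055], 0, -1], [[0, 0, -0.055], 0, -1]])

```text
clock: 6.05
ee_pos: [0.4452, -0.0314, 0.2121]
orientation: [-2.508, -1.89, 0.002]
wrist_force: [0.9, -0.9, -0.4]
finger_gap: 0.0004
```

jog_arm(series=[[[0, 0, -0.055], 0, -1], [[0, 0, -0.055], 0, -1], [[0.02, 0.05, 0], 0, -1], [[0.02, 0.05, 0], 0, -1], [[0.02, 0.05, 0], 0, -1], [[0.02, 0.05, 0], 0, -1], [[0, 0, 0], 0, -1], [[0, 0, 0], 0, -1]])

```text
clock: 6.85
ee_pos: [0.6173, -0.0142, 0.2973]
orientation: [-2.507, -1.89, 0.004]
wrist_force: [-0.3, -0.4, 0.3]
finger_gap: 0.0001
```

```bash
python3 - <<'E'
from h import *
s=sensors.read_state(); c=cam('wrist'); i,d=get_image('wrist'); save('w3',i); np.savez('w3',i=i,d=d); it,dt=get_image('top'); np.savez('t3',i=it,d=dt)
print(s['clock'],s['ee_pos'],pix(c,[[.6175,-.015,.225],[.4345,.036,.052]]))
e=pix(cam('top'),[[.4345,.036,.052]])[0]; print(e)
a=cv2.resize(i,(800,500)); save('w3',a)
E
```

```text
6.85 [ 0.61729918 -0.0141557   0.29731929] [[317.33650613 213.48780305]
 [183.07517387 172.30483077]]
[322.18648952 261.77363397]
```

View pics/w3.png

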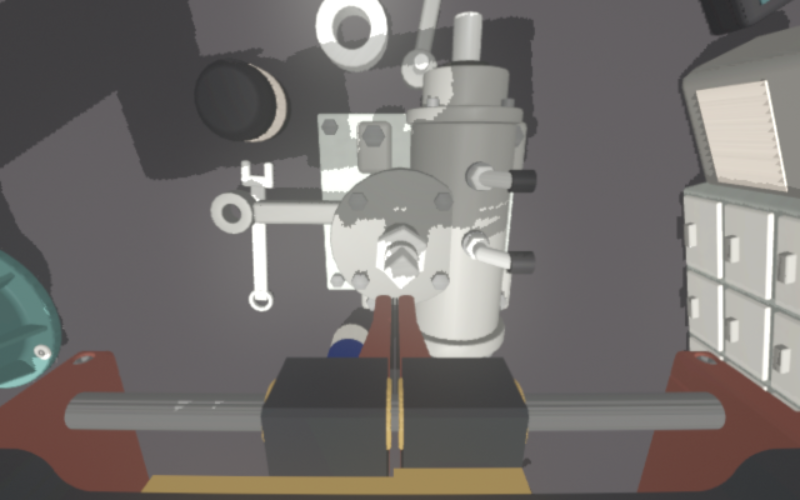

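The wrist view shows the eye at (232,212), the arm perpendicular to the worm, and the nut and square at about (401,262). Next I'll work out q and the two angles.

```bash
python3 - <<'E'
from h import *
c=cam('wrist'); f=np.load('w3.npz'); i,d=f['i'],f['d']
e=plane(c,[[185.6,169.6]],.052)[0]; v=e[:2]-np.array([.6175,-.015]); print('eye',e,np.hypot(*v),'dir',np.degrees(np.arctan2(v[1],v[0])))
# scribe/plate left edge & far edge directions at z .012; pixels in 800-view (318,115)-(404,113) top edge, left edge (319,116)-(329,288)
for a,b in (((318,115),(404,113)),((319,116),(329,288))):
    p=plane(c,np.array([a,b])/1.25,.012); w=p[1]-p[0]; print(p[:,:2],np.degrees(np.arctan2(w[1],w[0])))
crop=i[170:245,285:360]; save('w3c',cv2.resize(crop,(600,600),interpolation=cv2.INTER_CUBIC))
E
```

```text
eye [0.43850283 0.03847408 0.052     ] 0.18681398649027892 dir 163.36687307361876
[[0.55989582 0.1129102 ]
 [0.65543944 0.0877041 ]] -14.778912989355181
[[ 0.56064143  0.11156786]
 [ 0.50171224 -0.09443764]] -105.96351511364661
```

View pics/w3c.png

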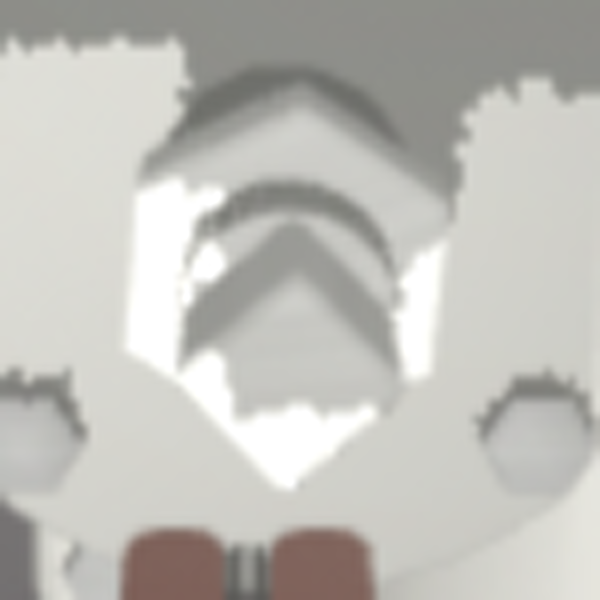

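The crop shows the square's top corners at about (297,278), (180,372), (405,380) and (287,490). The nut's top corners are at (300,105), (140,180), (125,350), (452,210) and (430,380).

```bash
python3 - <<'E'
from h import *
c=cam('wrist')
def g(pts,z): return plane(c,np.array([[285+u/8-.5+.5/8,170+v/8-.5+.5/8] for u,v in pts]),z)[:,:2]
s=g([(297,278),(405,380),(287,490),(180,372)],.2255); print('sq',s.mean(0),np.linalg.norm(np.roll(s,-1,0)-s,axis=1),[np.degrees(np.arctan2(*(b-a)[::-1]))%90 for a,b in zip(s,np.roll(s,-1,0))])
n=g([(300,105),(140,180),(125,350),(430,380),(452,210)],.2017); 
for k in range(5):
  w=n[(k+1)%5]-n[k]; print(np.linalg.norm(w),np.degrees(np.arctan2(w[1],w[0]))%60)
print('nut ctr',(n[1]+n[3])/2,(n[2]+n[4])/2)
st=sensors.read_state(); M=R.from_rotvec(st['orientation']).as_matrix(); print('tool y yaw',np.degrees(np.arctan2(M[1,1],M[0,1])),st['qpos'])
E
```

```text
sq [ 0.61870472 -0.01938486] [0.01627435 0.017838   0.01779485 0.01626251] [np.float64(29.41352492445349), np.float64(29.533991325808813), np.float64(24.13693963985753), np.float64(24.448133939092813)]
0.020237583480984606 9.877099377298208
0.020750302063991442 8.39271067710591
0.0359434971250752 38.10323544306791
0.02091491389150439 8.490320160898477
0.02144441968559387 8.810763191554884
nut ctr [ 0.61938119 -0.01615766] [ 0.61939493 -0.01607459]
tool y yaw -16.024099367025663 [-1.35191456e-01  3.28776998e-01  1.36694821e+00 -6.75857959e-05
  1.44835761e+00  1.44489654e-01]
```

jog_arm(series=[[[0, 0, 0], -0.08, 0], [[0, 0, 0], -0.08, 0], [[0, 0, 0], -0.08, 0], [[0, 0, 0], -0.08, 0], [[0, 0, 0], -0.08, 0], [[0, 0, 0], -0.08, 0], [[-0.0035, 0.0006, 0], 0, 0], [[0, 0, 0.035], 0, 0], [[0, 0, 0.035], 0, 0], [[0, 0, 0.03], 0, 0], [[0, 0, 0.01], 0, 0], [[0, 0, 0], 0, 0]])

```text
clock: 8.15
ee_pos: [0.6185, -0.0167, 0.2099]
orientation: [-1.639, -2.677, 0.002]
wrist_force: [0.5, -0.0, 0.6]
finger_gap: 0.0443
```

```bash
python3 - <<'E'
from h import *
s=sensors.read_state(); M=R.from_rotvec(s['orientation']).as_matrix(); print(s['ee_pos'],s['wrist_force'],np.degrees(np.arctan2(M[1,1],M[0,1])))
c=cam('wrist'); i,d=get_image('wrist'); save('w4',i[150:350,200:440].repeat(3,0).repeat(3,1))
E
```

```text
[ 0.6184647  -0.01666513  0.20988796] [ 0.51550295 -0.0384217   0.61242764] 27.04032748289683
```

View pics/w4.png

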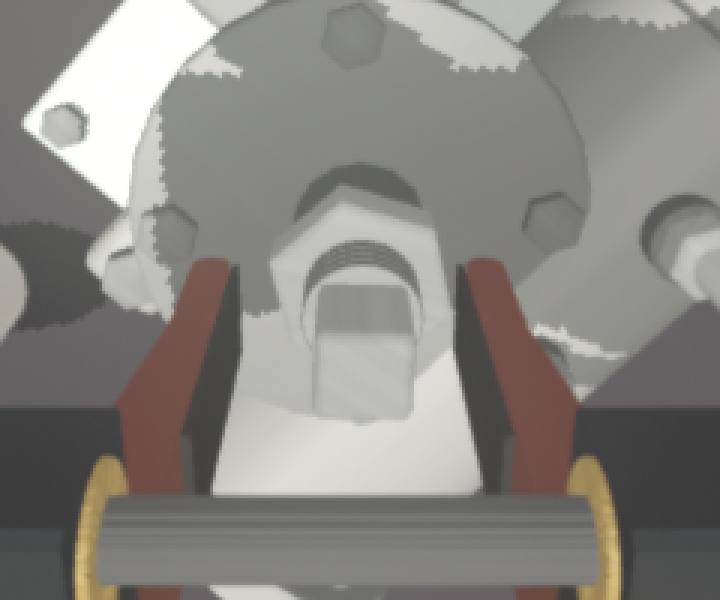

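The crop shows the square at x=315–412, level with the jaws and about 2 mm right of their centre (348). I'll shift it, close and turn.

jog_arm(series=[[[0, 0.0025, 0.004], 0, 0], [[0, 0, 0], 0, 0], [[0, 0, 0], 0, -1], [[0, 0, 0], 0, -1], [[0, 0, 0], 0, -1], [[0, 0, 0], 0, -1], [[0, 0, 0], 0, -1]])

```text
clock: 8.9
ee_pos: [0.6214, -0.0158, 0.2077]
orientation: [-1.638, -2.681, 0.001]
wrist_force: [-1.7, -0.0, 3.6]
finger_gap: 0.0231
```

jog_arm(series=[[[0, 0, 0], 0.045, -1], [[0, 0, 0], 0.045, -1], [[0, 0, 0], 0.045, -1], [[0, 0, 0], 0.045, -1], [[0, 0, 0], 0.045, -1], [[0, 0, 0], 0.045, -1], [[0, 0, 0], 0.045, -1], [[0, 0, 0], 0.045, -1], [[0, 0, 0], 0.045, -1], [[0, 0, 0], 0, -1]])

```text
clock: 9.9
ee_pos: [0.6213, -0.0159, 0.2074]
orientation: [-2.395, -2.033, 0.001]
wrist_force: [-2.8, -1.1, 2.3]
finger_gap: 0.0225
```

```bash
cat > st.py <<'E'
from h import *
s=sensors.read_state(); M=R.from_rotvec(s['orientation']).as_matrix(); print(s['clock'],s['ee_pos'],s['wrist_force'],s['wrist_torque'],'yaw',np.degrees(np.arctan2(M[1,1],M[0,1])),s['finger_gap'],s['qpos'][5])
E
python3 st.py
```

```text
9.9 [ 0.62125317 -0.0158966   0.20744802] [-2.81133804 -1.08449796  2.33215424] [-0.27669315  0.4201938  -0.00425248] yaw -9.324905525176233 0.022472209704083767 0.026570491316006094
```

The gap is 22.5 mm, so the tips are on the thread. The square spans 214–236 mm, because 225 mm is its centre. I'll open, raise 9 mm and look again.

jog_arm(series=[[[0, 0, 0], 0, 0], [[0, 0, 0], 0, 0], [[0, 0, -0.0125], 0, 0], [[0, 0, 0], 0, 0], [[0, 0, 0], 0, 0]])

```text
clock: 10.4
ee_pos: [0.6221, -0.0157, 0.2181]
orientation: [2.393, 2.034, 0.001]
wrist_force: [-0.3, 0.1, 0.2]
finger_gap: 0.0442
```

```bash
python3 st.py; python3 - <<'E'
from h import *
c=cam('wrist'); i,d=get_image('wrist'); save('w5',i[150:350,200:440].repeat(3,0).repeat(3,1))
E
```

```text
10.4 [ 0.62213778 -0.01568023  0.2181089 ] [-0.31283767  0.05988145  0.23795964] [-0.0791887   0.12197862  0.04844893] yaw -9.274750790142283 0.04415266984116979 0.025734422403059704
```

View pics/w5.png

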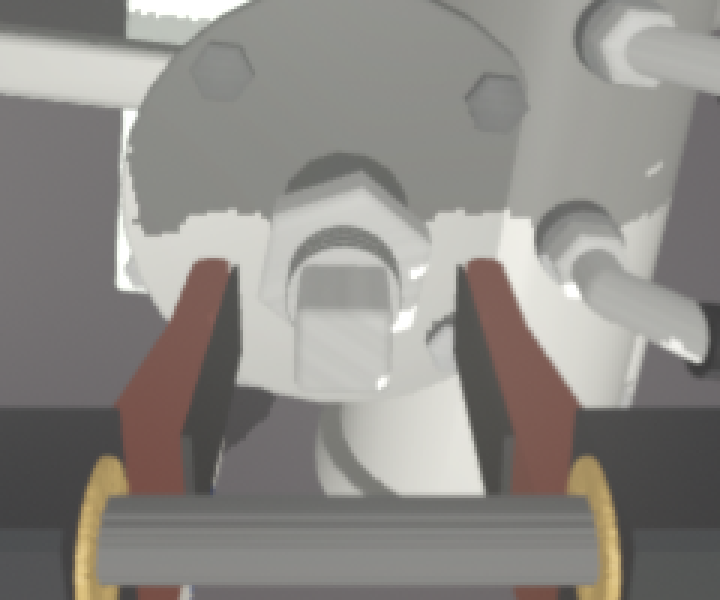

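The crop shows that the screw turned with the jaws. The square is at x=297–390, still aligned, and nearly in. I'll grip the square proper and turn it to the stop.

jog_arm(series=[[[0, -0.001, 0.001], 0, 0], [[0, 0, 0], 0, -1], [[0, 0, 0], 0, -1], [[0, 0, 0], 0, -1], [[0, 0, 0], 0, -1], [[0, 0, 0], 0.035, -1], [[0, 0, 0], 0.035, -1], [[0, 0, 0], 0.035, -1], [[0, 0, 0], 0, -1], [[0, 0, 0], 0, -1]])

```text
clock: 11.45
ee_pos: [0.6212, -0.0157, 0.2166]
orientation: [2.551, 1.832, 0.001]
wrist_force: [2.5, -0.6, -2.6]
finger_gap: 0.0182
```

```bash
python3 st.py
```

```text
11.45 [ 0.62122664 -0.01566529  0.21661488] [ 2.51395418 -0.60895461 -2.61534658] [-0.14884026 -0.21387917  0.67441405] yaw -18.621369002664487 0.018243633403094785 0.1889752375073988
```

The torque reads 0.67 N·m, so the screw is at its stop. Next is the nut.

jog_arm(series=[[[0, 0, 0], 0, 0.2], [[0, 0, 0], 0, 0.2], [[0, 0, 0], 0, 0.2], [[0, 0, 0], -0.0932, 0.2], [[0, 0, 0], -0.0932, 0.2], [[0, 0, 0], -0.0932, 0.2], [[0, 0, 0], -0.0932, 0.2], [[0, 0, 0], -0.0932, 0.2], [[0, 0, 0], -0.0932, 0.2], [[0, 0, 0], -0.0932, 0.2]])

```text
clock: 12.45
ee_pos: [0.6205, -0.0155, 0.2167]
orientation: [-1.32, -2.85, 0.0]
wrist_force: [0.2, 0.1, -0.7]
finger_gap: 0.0525
```

jog_arm(series=[[[0, 0, 0], -0.0932, 0.2], [[0, 0, 0], -0.0932, 0.2], [[0, 0, 0], -0.0932, 0.2], [[0, 0, 0], -0.0932, 0.2], [[0, 0, 0], -0.0932, 0.2], [[0, 0, 0], -0.0932, 0.2], [[0, 0, 0], -0.0932, 0.2], [[0, 0, 0], 0, 0.2], [[0, 0, 0], 0, 0.2]])

```text
clock: 13.35
ee_pos: [0.6207, -0.0156, 0.2167]
orientation: [0.232, -3.133, -0.0]
wrist_force: [-0.6, -0.3, 0.6]
finger_gap: 0.0527
```

```bash
python3 st.py; python3 - <<'E'
from h import *
c=cam('wrist'); i,d=get_image('wrist'); save('w6',i[150:350,200:440].repeat(3,0).repeat(3,1)); i,d=get_image('top'); np.savez('t6',i=i,d=d)
E
```

```text
13.35 [ 0.62067993 -0.01555504  0.2167074 ] [-0.60654529 -0.26709102  0.57861456] [0.02018082 0.07410021 0.01090163] yaw 98.45484842530566 0.052724697056865645 -1.8545914909098853
```

View pics/w6.png

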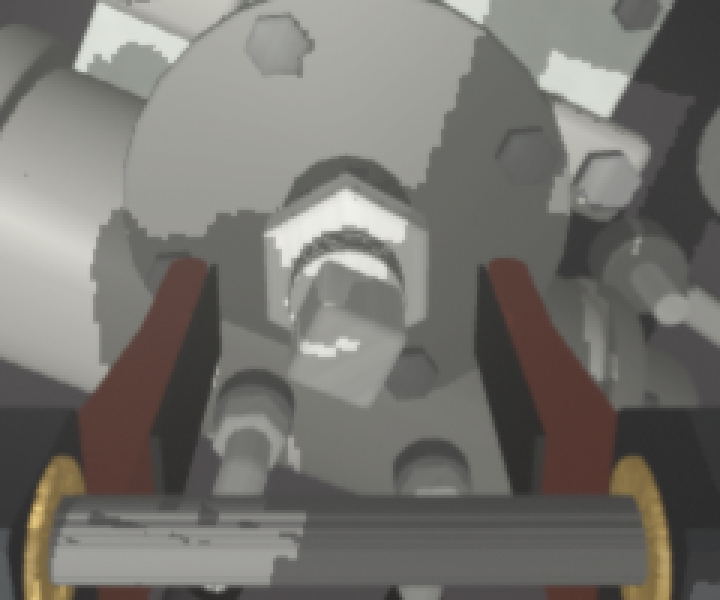

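The crop shows the nut's flats parallel to the jaws and centred (x=266–428, jaw centre 347). I'll go down and grip.

jog_arm(series=[[[0, 0, 0.015], 0, 0.2], [[0, 0, 0.015], 0, 0.2], [[0, 0, 0.005], 0, 0.2], [[0, 0, 0], 0, 0.2], [[0, 0, 0], 0, -1], [[0, 0, 0], 0, -1], [[0, 0, 0], 0, -1], [[0, 0, 0], 0, -1]])

```text
clock: 14.25
ee_pos: [0.6211, -0.0157, 0.1891]
orientation: [-0.238, 3.132, -0.001]
wrist_force: [1.2, -0.7, 0.7]
finger_gap: 0.0358
```

```bash
python3 st.py
```

```text
14.25 [ 0.62111674 -0.01568744  0.18905399] [ 1.21973176 -0.70734185  0.71197725] [-0.02663241 -0.02409278  0.07571119] yaw 98.69177716678426 0.03578088290729899 -1.8586621027937558
```

jog_arm(series=[[[0, 0, 0.0001], 0.09, -1], [[0, 0, 0.0001], 0.09, -1], [[0, 0, 0.0001], 0.09, -1], [[0, 0, 0.0001], 0.09, -1], [[0, 0, 0.0001], 0.09, -1], [[0, 0, 0.0001], 0.09, -1], [[0, 0, 0.0001], 0.09, -1], [[0, 0, 0.0001], 0.09, -1], [[0, 0, 0.0001], 0.09, -1], [[0, 0, 0.0001], 0.09, -1], [[0, 0, 0.0001], 0.09, -1]])

```text
clock: 15.35
ee_pos: [0.6212, -0.0156, 0.1883]
orientation: [2.034, 2.393, 0.001]
wrist_force: [0.5, 0.5, 0.2]
finger_gap: 0.0359
```

```bash
python3 st.py
```

```text
15.35 [ 0.62121451 -0.01559009  0.1882987 ] [0.47265611 0.51209823 0.24604426] [-0.04215015  0.01188937  0.14082923] yaw 9.266648017651173 0.035927086919452005 -0.2978255976321387
```

jog_arm(series=[[[0, 0, 0.0001], 0.09, -1], [[0, 0, 0.0001], 0.09, -1], [[0, 0, 0.0001], 0.09, -1], [[0, 0, 0.0001], 0.09, -1], [[0, 0, 0.0001], 0.09, -1], [[0, 0, 0.0001], 0.09, -1], [[0, 0, 0.0001], 0.09, -1], [[0, 0, 0.0001], 0.09, -1], [[0, 0, 0.0001], 0.09, -1], [[0, 0, 0.0001], 0.09, -1], [[0, 0, 0], 0, -1]])

```text
clock: 16.45
ee_pos: [0.6213, -0.0157, 0.1876]
orientation: [3.1, 0.505, 0.002]
wrist_force: [1.1, 0.5, 2.3]
finger_gap: 0.0355
```

```bash
python3 st.py
```

```text
16.45 [ 0.62131143 -0.01565419  0.18759948] [1.14554428 0.53974578 2.34635486] [-0.09119444  0.09256356 -0.14562618] yaw -71.49149186596507 0.03549732117453193 1.1115997954740424
```

jog_arm(series=[[[0, 0, 0.0001], 0.09, -1], [[0, 0, 0.0001], 0.09, -1], [[0, 0, 0.0001], 0.09, -1], [[0, 0, 0.0001], 0.06, -1], [[0, 0, 0], 0.04, -1], [[0, 0, 0], 0.04, -1], [[0, 0, 0], 0, -1]])

```text
clock: 17.15
ee_pos: [0.6213, -0.0157, 0.1873]
orientation: [3.102, -0.494, 0.002]
wrist_force: [0.3, -0.0, 3.1]
finger_gap: 0.0359
```

```bash
python3 st.py
```

```text
17.15 [ 0.62132928 -0.01573537  0.18731478] [ 0.31045539 -0.03480914  3.09459058] [-0.0356103   0.11704189  0.53645318] yaw -108.08657916046424 0.03590896620452494 1.750503765532442
```

jog_arm(series=[[[0, 0, 0], 0.04, -1], [[0, 0, 0], 0.02, -1], [[0, 0, 0], 0, -1], [[0, 0, 0], 0, -1]])

```text
clock: 17.55
ee_pos: [0.6204, -0.0153, 0.1873]
orientation: [3.076, -0.635, -0.001]
wrist_force: [-0.7, 0.8, 5.5]
finger_gap: 0.0366
```

```bash
python3 st.py
```

```text
17.55 [ 0.62040941 -0.01534739  0.18729022] [-0.71747537  0.81995852  5.48154426] [0.09546323 0.56774036 1.12483425] yaw -113.32478373419701 0.03657706587646236 1.8423262973772454
```

The torque rose to 1.12 N·m and the jaws are prised slightly, so the nut is firmly on the boss. I'll release it, lift and check.

jog_arm(series=[[[0, 0, 0], 0, 0.2], [[0, 0, 0], 0, 0.2], [[0, 0, 0], 0, 0.2], [[0, 0, -0.04], 0, 0.2], [[0, 0, -0.05], 0, 0.2], [[0, 0, -0.05], 0, 0.2], [[0, 0, 0], -0.09, 0.2], [[0, 0, 0], -0.09, 0.2], [[0, 0, 0], -0.09, 0.2], [[0, 0, 0], -0.09, 0.2], [[0, 0, 0], -0.09, 0.2], [[0, 0, 0], -0.09, 0.2]])

```text
clock: 18.75
ee_pos: [0.6206, -0.0156, 0.2983]
orientation: [-3.065, -0.687, 0.001]
wrist_force: [0.0, -0.0, 0.1]
finger_gap: 0.0526
```

jog_arm(series=[[[0, 0, 0], -0.09, 0.2], [[0, 0, 0], -0.09, 0.2], [[0, 0, 0], -0.09, 0.2], [[0, 0, 0], -0.09, 0.2], [[0, 0, 0], -0.09, 0.2], [[0, 0, 0], -0.09, 0.2], [[0, 0, 0], 0, 0.2], [[0, 0, 0], 0, 0.2]])

```text
clock: 19.55
ee_pos: [0.6207, -0.0156, 0.2984]
orientation: [-2.52, -1.875, 0.001]
wrist_force: [-0.3, 0.2, -0.1]
finger_gap: 0.0526
```

```bash
python3 st.py; python3 - <<'E'
from h import *
c=cam('wrist'); i,d=get_image('wrist'); np.savez('w7',i=i,d=d)
print(pix(c,[[.621,-.0157,.236],[.621,-.0157,.2]]))
a=cv2.resize(i,(800,500)); u,v=pix(c,[[.621,-.0157,.22]])[0].astype(int); z=cv2.resize(i[v-35:v+35,u-35:u+35],(400,400),interpolation=cv2.INTER_CUBIC)
print(u,v); a[0:250,500:800]=0; a=np.concatenate([a[:400,:400],z],1); save('w7',a)
E
```

```text
19.55 [ 0.62069979 -0.01557009  0.29840016] [-0.2785376   0.22484363 -0.08171017] [-0.04562073  0.08986988 -0.02587454] yaw -16.7057395729606 0.05256740885730142 0.15532002165065156
[[317.01960293 216.81955555]
 [316.81855656 203.18213658]]
316 210
```

View pics/w7.png

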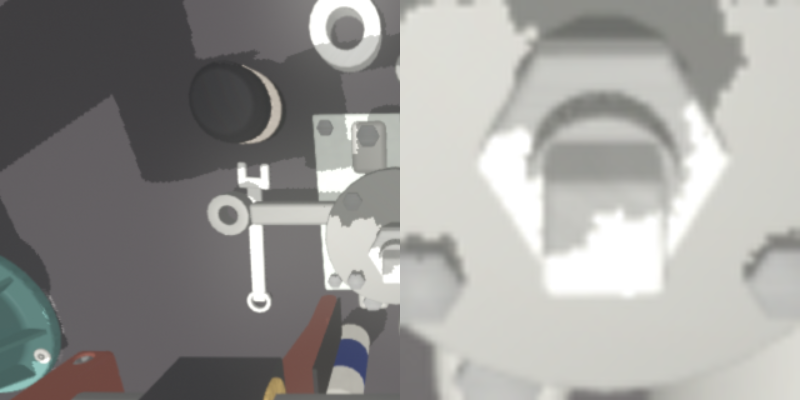

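The square and the nut's flats are both aligned with the box axes, which is their zero. The arm is straight at (228,214), the bystanders are in place, and the gripper is clear at 0.298 m. I'm handing in.

```bash
python3 - <<'E'
from h import *
c=cam('wrist'); e=plane(c,[[228/1.25,214/1.25]],.052)[0]; v=e[:2]-np.array([.6205,-.0157]); print(np.degrees(np.arctan2(v[1],v[0])),np.hypot(*v))
print(robot.hand_in())
E
```

```text
163.42612171250596 0.18959079000704926
the job is handed in; nothing more can be done
None
```

I handed the job in at about 19.6 s of the 72 s allowed, with all three steps done in order; the hand-in gave no verdict.

**What I did**
- I pushed the drop arm to straight ahead with the closed fingers.
- I turned the adjuster screw clockwise to its stop, where the torque rose to 0.67 N·m.
- I then ran the jam nut about 205° clockwise onto the boss, where the torque rose to 1.1 N·m, and released and lifted clear.

**Last checks**
- **Drop arm:** it points at 163.4°, about 1° (0.02 rad) from the straight-ahead direction of about 164.5°, with the eye at radius 0.190 m as it should be.
- **Screw and nut:** by eye, the square end and the nut's flats both line up with the box axes, which is where I expected their zero to be.
- **Gripper:** it is open, 0.298 m up, and reads almost no force.
- **Other items:** those in the last picture look undisturbed. I did not measure them again, and the two cartons and the tie-rod end were not in that view.

**What disagreed**
- My first grip on the screw was about 10 mm too low and closed on the thread, because I took 225 mm as the top of the square rather than its centre. It still turned the screw most of the way. I re-gripped the square itself to finish.
- A first estimate of the box's heading from the pipe stubs was about 6° off the estimate from the plate edges. I used the plate edges, and the later checks agreed with them.

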